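# Back off the left-hand grinder nut and free the clamp plate

## Task

The grinding wheel on the changing stand is locked by the bar nut and the slotted steel plate under it. The nut is left-hand threaded: back it off by turning it clockwise (seen from above), feeling that it runs easily and stopping as soon as it comes up against its end stop or binds, without straining the springy spindle either way. Then draw the freed plate straight out by its tab, without forcing it against spindle or nut, and lay it gently, flat and tab up, in the aluminium tray; leave everything else on the bench where it is.

Things in the scene. Friction and masses are not known exactly. Their poses are not given: they have to be found in the camera images.
- stand: Fixed wheel-changing stand. Origin on the bench on the spindle axis, z up. Round iron base 160 mm across, 18 mm high; on it a grinding wheel 150 mm across lying flat, its top face 52 mm above the bench; an upright steel spindle 16 mm across, to 140 mm above the bench. The wheel is fixed.
- spindle: The stand's upright steel spindle, 16 mm across; origin on its axis at the wheel's top face, 52 mm above the bench. At the start the nut, screwed down to 4 mm up, has its 26 mm round nose in the plate's pocket and locks it; 5 mm up it clears the plate's lips (at the end stop it is 6.4 mm up).
- spindle_twist (a joint): How far the spindle's springy lock is twisted by torque on the nut, rad, 0 at rest, positive when the nut is pushed clockwise (seen from above): 2 N m per rad. Running the nut takes about 0.06 rad (0.12 N m); 0.25 rad (0.5 N m) is too much.
- nut: Steel bar nut, left-hand thread: clockwise (from above) it rises 2.55 mm per rad to a hidden end stop 1.0 to 2.5 rad on, where torque climbs; stays where left; anticlockwise it tightens on the plate. Origin on the spindle axis, x along the bar; it turns with the nut but does NOT rise: it stays 114 mm above the bench, the tight bar's centre. Bar 56 mm (x), 12 mm thick (y, grip), 24 mm tall; neck 22 mm.
- clamp_plate: Loose slotted steel plate, 0.15 to 0.3 kg, flat on the wheel under the nut. Origin at its underside, at the start on the spindle axis. 6 mm thick plus 5 mm lips; x -30 to 28 mm, y 60 mm wide; 19 mm slot from x = -9.5 mm out of its +x edge; a tongue 34 mm wide to x = -66 mm. Slides out along its own -x: off the spindle after 36 mm, out from under the nut's bar after 75 mm.
- plate_tab (a point): Middle of the plate's upright tab, at x = -54 mm, 24 mm above the plate's underside. The tab is 24 mm long (x), 14 mm thick (y, pinch it here) and its top is 36 mm above the plate's underside.
- tray: Fixed open aluminium parts tray, outside 170 mm (x) by 150 mm (y) by 28 mm high, walls and floor 5 mm. Origin at the centre of its underside.
- screwdriver: Bystander: loose screwdriver 190 mm long lying between stand and tray, origin at the underside near its middle.
- flange: Bystander: loose steel ring 60 mm across, 10 mm high, on the bench beyond the task's things.
- jar: Bystander: glass jar 60 mm across, 85 mm high, beyond the screwdriver.
- wrench: Bystander: loose wrench 190 mm long lying across in front of the robot.
Things that resemble listed ones, but are neither listed nor needed, are in the scene too. Of the things like the stand, leave any that is green; of the rest the smaller one is meant.

How it is judged:
By the outcome, as a careful person would: the job done as asked, in the order asked, and still so for the second after the job is handed in, with the robot touching nothing.
It also fails if it takes over 72 s, if anything falls off the work surface, if the arm or the gripper's body presses on something with over 40 N, if the wrist force passes 120 N, or if a joint passes its speed limit or range.

## Robot

A 7-joint arm with a two-finger parallel gripper is mounted at the origin on the work surface. World frame = base frame: x ahead of the robot, y to its left, z up, the work surface at z = 0. Lengths are in mm, angles in rad, forces in N, time in s.
With the tool pointing down it reaches from about 400 to 900 mm from the base axis. Payload 5.6 kg.
Tool frame: the origin (TCP) lies midway between the tips of the shut fingers; the grasp point (between the pads) lies 19 mm behind it; x points along the fingers, y is the direction in which the jaws open and shut, and the axes are right-handed (so a half turn about x gives the same grasp; the last joint's range is limited). The gripper opens to 92 mm and grips with 3 to 60 N. Pads are 20 mm wide; open, the fingers measure 128 mm over their backs; the gripper's body (75 mm by 189 mm) begins 69 mm behind the grasp point.
Start: joints at [-1.182, 0.468, -0.012, 1.603, 0.006, 1.071, -0.056], TCP at [272.069, 590.328, 214.592] pointing down, gripper open.
Joint ranges: [-2.53, 2.53], [-0.31, 2.02], [-1.57, 1.55], [0.28, 2.44], [-1.29, 4.43], [0.15, 1.84], [-2.92, 2.92]. Speed limits (rad/s): [2.57, 2.57, 3.14, 3.14, 3.14, 3.14, 3.14].

## Interface

Orientations are given as a rotation vector (axis times angle).
In Python, from cell import robot, grip, kin, viewer gives the robot as it stands. Calls block until the motion is done:
- robot.movep(position, orientation): joint-space move of the TCP to a pose.
- robot.servo_line(position, feed=150, rotation=None): straight line of the TCP; rotation=None keeps the orientation; feed is the mean speed in mm/s.
- robot.goto_joints(angles): joint-space move.
- grip(opening, newtons=None): opening from 0.0 (shut) to 1.0 (fully open); newtons is the grip in N (None keeps the last); returns when the fingers have stopped.
- robot.hold(seconds).
- kin.ik(position, orientation): joint angles nearest the present ones, or None.
- robot.observe(): the state.
- viewer.read_camera(name): name is "side" or "top"; returns the picture (420x560x3 uint8, red, green, blue); there is no depth.
- viewer.camera_info(name): a dict with "camera_matrix" (3x3 intrinsics, pixels), "R" (3x3) and "t" (3): a world point X has camera coordinates R X + t. Camera axes: x right, y down, z forward; pixel columns grow to the right and rows downward; lengths in mm; the calibration is good to about 2 mm. A picture is of the moment at which its call begins. camera_info takes no time and is no camera call.
A pose or a line that the arm cannot do raises robot.IKError and nothing moves.
- robot.job_done(): hands the job in, once; it reports no verdict.
Trained networks look in the newest picture that a camera, given by its name, has taken for a name from the list of things; names that differ only in an ending like _2 or _b are one class to them, and where a whole thing is asked for, a point or a joint stands for the part that bears it (a point fixed in the world has none). Each returns a list of dicts, best first, with "confidence" (0 to 1); they miss things now and then, are a little off and sometimes report something else, mostly with a low value. They report only what shows in the picture. A call takes as long as a camera call. They do not tell look-alikes from the thing itself.
- viewer.silhouettes(name, camera): "mask" (420x560 bool, what is visible of it).
- viewer.pinpoint(name, camera): "at" ([x, y, z] in mm, in the coordinates of the camera as it stood for that picture, good to about 4 mm: a listed point, or the origin of a listed thing).
The state is a dict: "t": time; "joints": joint angles; "joint_velocities": joint speeds; "joint_torque": joint torques, N m; "tcp_pos": TCP position; "tcp_rot": TCP orientation; "contact_force": force on the tool from outside, world axes, zero at the start; "wrist_torque": the same for the moment, N m; "grip_width": opening from 0.0 (shut) to 1.0 (fully open).
Only numpy, scipy, OpenCV 4.12 (cv2) and the standard library are available. Lean on these libraries where they do the work, as an engineer would, in place of code of your own. Each camera call takes 0.05 s, during which the arm holds its last target.

## Working session

There is one attempt and no reset: what is moved stays moved. The work goes in short steps, each a Python script; the robot and the scene stay as the last script left them, time stands still between calls to the robot, and variables do not carry over. Pictures are saved under pics/ and viewed, and the job is handed in when it is done.

```bash
ls; mkdir -p pics
python3 - <<'E'
from cell import robot, grip, kin, viewer
import cv2,numpy as np
for c in("top","side"):
    im=viewer.read_camera(c); cv2.imwrite(f"pics/{c}0.png",im[:,:,::-1])
    i=viewer.camera_info(c); print(c,i)
s=robot.observe(); print(s)
E
```

```text
pics
top {'camera_matrix': array([[404.61584198,   0.        , 273.21105406],
       [  0.        , 404.61584198, 203.32803991],
       [  0.        ,   0.        ,   1.        ]]), 'R': array([[-0.00346153, -0.99974589, -0.02227496],
       [-0.98567337,  0.00716738, -0.16851301],
       [ 0.16862985,  0.02137253, -0.98544771]]), 't': array([ 53.46777929, 525.76345723, 929.02805185])}
side {'camera_matrix': array([[428.19942746,   0.        , 276.97041681],
       [  0.        , 428.19942746, 216.18211012],
       [  0.        ,   0.        ,   1.        ]]), 'R': array([[ 0.76956476, -0.63854332,  0.00570137],
       [-0.40910865, -0.49986892, -0.76338796],
       [ 0.49030622,  0.58514399, -0.6459151 ]]), 't': array([-375.23794157,  309.36154651,  904.28538827])}
{'t': 0.1, 'joints': array([-1.18198505,  0.46829536, -0.01156035,  1.6035037 ,  0.00599396,
        1.07140222, -0.05632594]), 'joint_velocities': array([-0.00042041, -0.00111251,  0.00154446, -0.00284293,  0.00041388,
       -0.00042347, -0.00088791]), 'joint_torque': array([ 9.57147859e-04, -5.21649849e+01, -1.25184012e-02, -2.44368893e+01,
       -5.67854312e-02,  1.40253923e-02,  6.38501638e-05]), 'tcp_pos': array([271.90448509, 589.8321784 , 213.74304828]), 'tcp_rot': array([ 0.33754533,  1.54433084, -0.34001235]), 'contact_force': array([ 0.67467744, -0.21761611, -0.92171844]), 'wrist_torque': array([ 0.00607418,  0.00108183, -0.00737941]), 'grip_width': 0.9986435937274509}
```

View pics/top0.png

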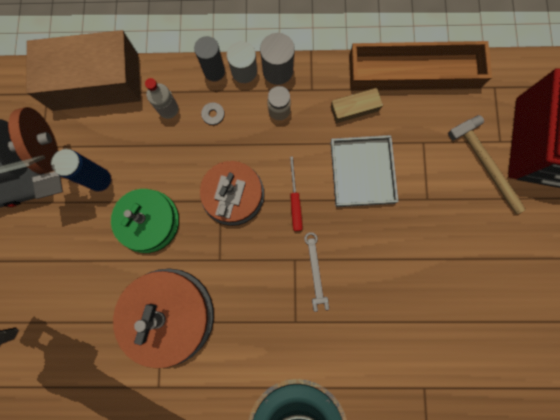

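View pics/side0.png

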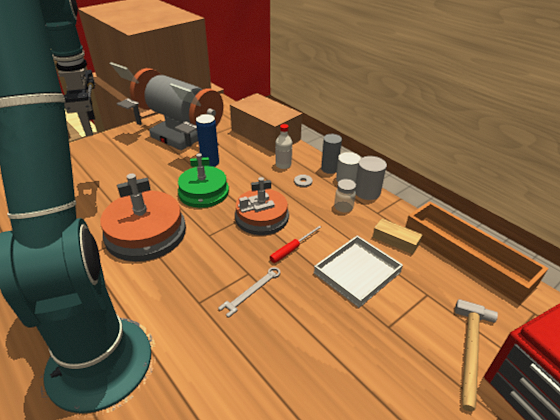

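```bash
cat > h.py <<'E'
from cell import robot, grip, kin, viewer
import cv2,numpy as np
from scipy.spatial.transform import Rotation as Ro
def c2w(c,p):
    i=viewer.camera_info(c); return i["R"].T@(np.array(p)-i["t"])
def w2p(c,X):
    i=viewer.camera_info(c); q=(i["R"]@np.atleast_2d(X).T).T+i["t"]; q=q@i["camera_matrix"].T; return q[:,:2]/q[:,2:]
def p2w(c,uv,z):
    i=viewer.camera_info(c); d=i["R"].T@np.linalg.inv(i["camera_matrix"])@np.array([uv[0],uv[1],1.]); o=-i["R"].T@i["t"]
    return o+d*(z-o[2])/d[2]
E
python3 - <<'E'
from h import *
np.set_printoptions(precision=1,suppress=True)
for n in("stand","spindle","nut","clamp_plate","plate_tab","tray","screwdriver"):
  for c in("top","side"):
    for d in viewer.pinpoint(n,c): X=c2w(c,d["at"]); print(n,c,round(d["confidence"],2),X,w2p(c,X)[0])
print(robot.observe()["t"])
E
```

```text
stand top 0.92 [490.  367.8   0.3] [147.8 221.4]
stand top 0.91 [255.7 306.3  -0.9] [168.5 317.4]
stand top 0.74 [561.2 153.    2.2] [233.1 192.8]
stand side 0.74 [494.3 370.7   0.7] [204.2 191.5]
stand side 0.71 [261.7 310.6   0.4] [145.7 232.7]
stand side 0.55 [557.8 155.9   1.5] [261.6 216.9]
spindle top 0.63 [490.7 364.5  50.7] [142.3 218.4]
spindle top 0.58 [263.8 306.8  73.1] [159.2 317.2]
spindle top 0.51 [559.4 151.6  52.8] [231.2 189.5]
nut top 0.79 [492.3 370.7 112.7] [130.1 214.1]
nut top 0.63 [260.3 307.1 159.5] [146.3 323.6]
nut top 0.55 [558.2 155.1 109.2] [226.5 185. ]
nut side 0.8 [260.9 311.8 161.4] [133.3 186.7]
nut side 0.68 [555.6 153.1 113.3] [260.9 187.1]
nut side 0.48 [491.5 368.9 118.2] [199.7 160.8]
clamp_plate top 0.69 [558.8 155.7  51.9] [229.5 189.8]
clamp_plate side 0.78 [554.5 156.9  54.2] [260.2 203.2]
plate_tab top 0.63 [508.5 166.5  75.2] [223.3 208.9]
plate_tab side 0.73 [509.1 166.5  77.8] [245.1 201.4]
tray top 0.71 [ 609.2 -171.9   -0.1] [361.  173.5]
tray side 0.65 [ 613.  -171.2   -1. ] [356.7 272.3]
screwdriver top 0.81 [553.8  -0.3   3.8] [293.8 195.1]
screwdriver side 0.7 [560.8   2.    0.2] [297.  244.8]
0.8
```

Run:
```python
from h import *
np.set_printoptions(precision=1,suppress=True)
for c,(u,v) in(("top",(230,190)),("side",(260,205))):
    im=viewer.read_camera(c)[:,:,::-1]
    cr=cv2.resize(im[v-37:v+38,u-50:u+50],None,fx=8,fy=8,interpolation=cv2.INTER_CUBIC)
    cv2.imwrite(f"pics/{c}_z.png",cr)
    for n in("nut","clamp_plate","tray"):
        for d in viewer.silhouettes(n,c):
            m=d["mask"]; r,cc=np.nonzero(m); print(c,n,round(d["confidence"],2),cc.mean(),r.mean(),m.sum())
            if n=="tray" or (abs(cc.mean()-u)<25 and abs(r.mean()-v)<30):
                np.save(f"m_{c}_{n}.npy",m); 
                rect=cv2.minAreaRect(np.c_[cc,r].astype(np.float32)); print(rect)
                if n=="tray": print([p2w(c,p,28) for p in cv2.boxPoints(rect)])
```

```text
top nut 0.97 149.93975903614458 322.5370051635112 581
top nut 0.84 134.81893004115227 215.35802469135803 243
top clamp_plate 0.64 228.57264957264957 198.4957264957265 585
((227.75767517089844, 197.38844299316406), (25.346973419189453, 39.46760559082031), 15.255120277404785)
side nut 0.85 134.65573770491804 194.71766848816029 549
side nut 0.77 199.60176991150442 166.7212389380531 226
side nut 0.68 260.5304659498208 190.77777777777777 279
((260.5, 191.5), (23.0, 19.0), 90.0)
side nut 0.27 344.5400641025641 196.16185897435898 624
side clamp_plate 0.75 252.625 204.12740384615384 416
((255.20118713378906, 203.31097412109375), (16.123004913330078, 35.227664947509766), 83.6598129272461)
side tray 0.72 357.36466999445366 270.50277315585134 3606
((357.245361328125, 268.7020568847656), (70.20024871826172, 63.162052154541016), 39.47246170043945)
[array([ 504.2, -109.2,   28. ]), array([719.2, -45.5,  28. ]), array([ 698.2, -250.3,   28. ]), array([ 506. , -286.2,   28. ])]
```

View pics/top_z.png

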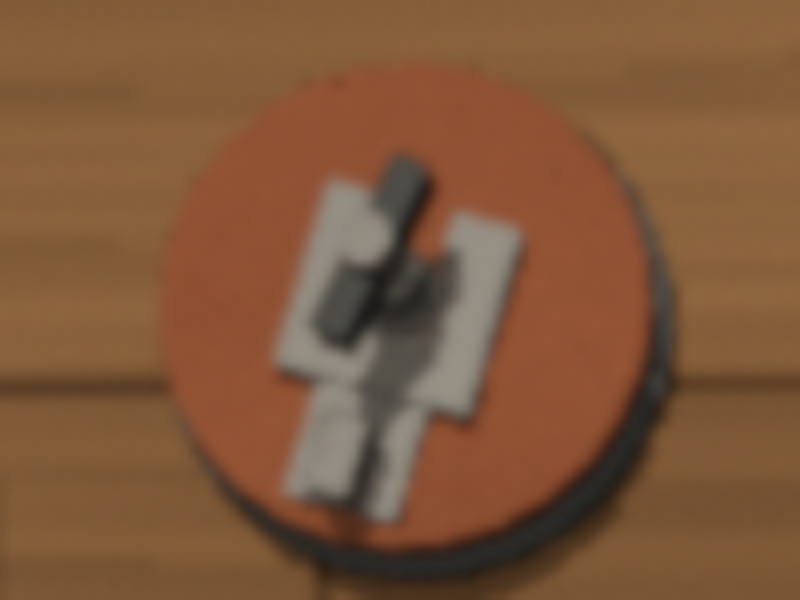

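View pics/side_z.png

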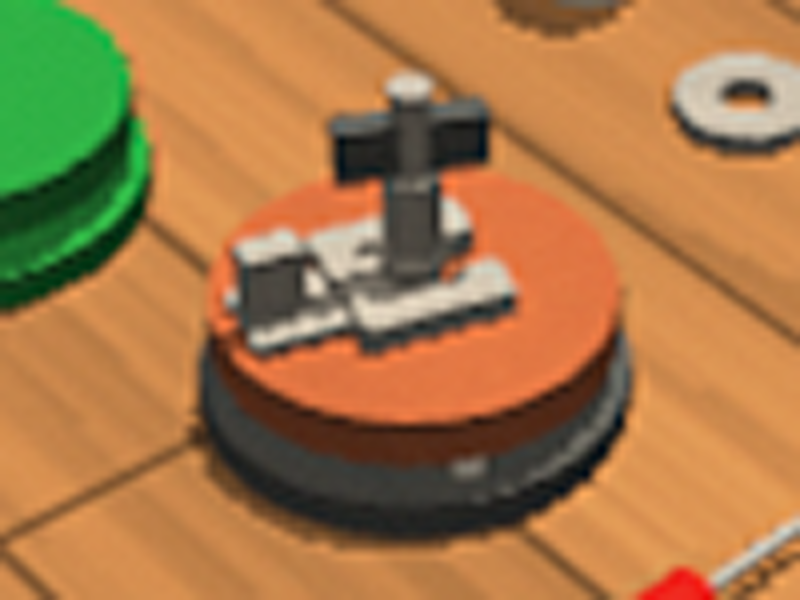

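```bash
cat >> h.py <<'E'
def boxpts(x0,x1,y0,y1,z0,z1): return np.array([[x,y,z] for x in(x0,x1) for y in(y0,y1) for z in(z0,z1)],float)
EDG=[(a,b) for a in range(8) for b in range(a) if bin(a^b).count("1")==1]
def overlay(name,items,ctr,fn,S=8,half=(50,37),im=None):
    im=viewer.read_camera(name) if im is None else im
    u,v=ctr; cr=cv2.resize(im[v-half[1]:v+half[1]+1,u-half[0]:u+half[0],::-1].copy(),None,fx=S,fy=S,interpolation=cv2.INTER_CUBIC)
    for pts,xy,yaw,z,col in items:
        c,s=np.cos(yaw),np.sin(yaw); P=np.c_[pts[:,0]*c-pts[:,1]*s+xy[0],pts[:,0]*s+pts[:,1]*c+xy[1],pts[:,2]+z]
        q=(w2p(name,P)-[u-half[0],v-half[1]]+.5)*S
        for a,b in EDG: cv2.line(cr,tuple(int(k) for k in q[a]),tuple(int(k) for k in q[b]),col,1,cv2.LINE_AA)
    cv2.imwrite(fn,cr)
BAR=boxpts(-28,28,-6,6,-12,12); PL=boxpts(-30,28,-30,30,0,6); TON=boxpts(-66,-30,-17,17,0,6); TAB=boxpts(-66,-42,-7,7,6,36)
SPN=boxpts(-8,8,-8,8,0,140); TRAY=boxpts(-85,85,-75,75,0,28)
E
python3 - <<'E'
from h import *
xy=(557.5,154.3); nz=-0.17; py=-0.24
print(w2p("top",[*xy,140]),w2p("side",[*xy,140]))
for c,ctr in(("top",(230,190)),("side",(260,205))):
    overlay(c,[(BAR,xy,nz,114,(0,255,255)),(PL,xy,py,52,(255,0,0)),(TON,xy,py,52,(255,0,0)),(TAB,xy,py,52,(255,0,255)),(SPN,xy,0,0,(0,255,0))],ctr,f"pics/ov_{c}.png")
im=viewer.read_camera("top")
overlay("top",[(TRAY,(611,-171.5),0.03,0,(0,255,255))],(364,172),"pics/ov_tray.png",S=6)
E
```

```text
[[225.00494327 182.26985286]] [[260.99340586 178.82732895]]
```

View pics/ov_top.png

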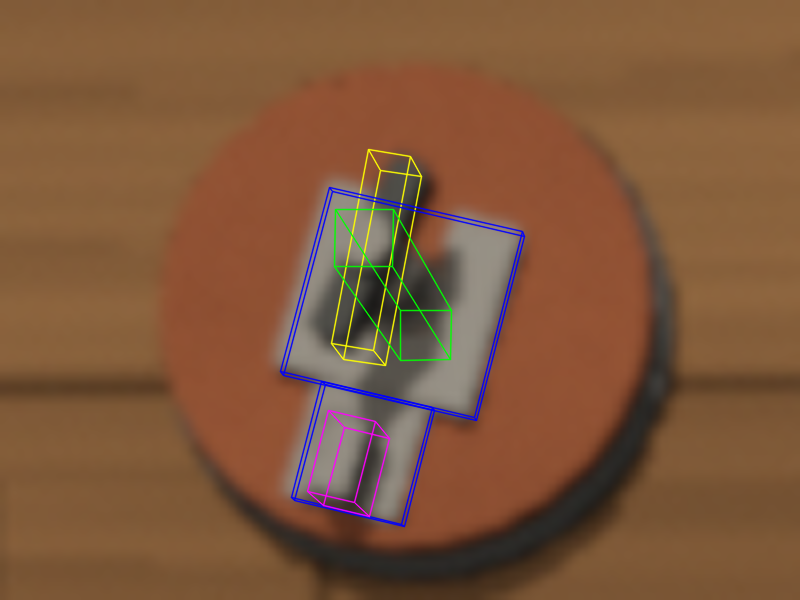

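View pics/ov_side.png

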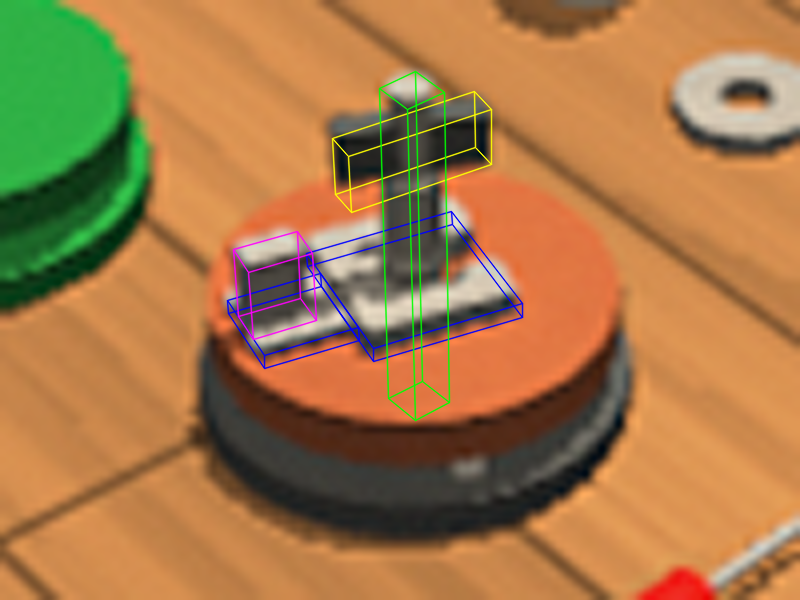

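View pics/ov_tray.png

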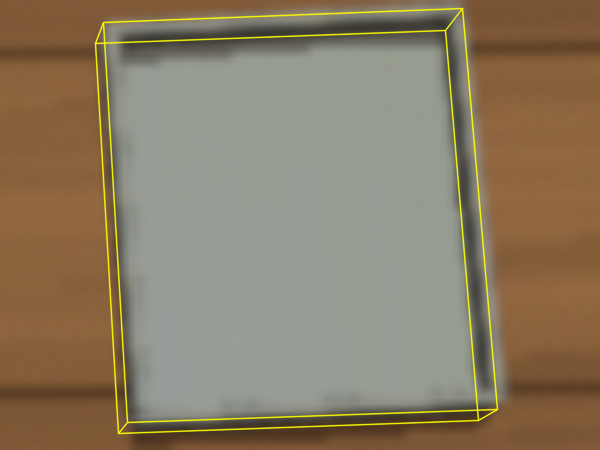

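Run:
```python
from h import *
xy=(558,153.7); nz=-0.42; py=-0.24
for c,ctr in(("top",(230,190)),("side",(260,205))):
    overlay(c,[(BAR,xy,nz,114,(0,255,255)),(PL,xy,py,52,(255,0,0)),(TAB,xy,py,52,(255,0,255))],ctr,f"pics/ov2_{c}.png")
a=cv2.imread("pics/ov2_top.png")[100:550,200:600]; b=cv2.imread("pics/ov2_side.png")[50:500,150:550]
cv2.imwrite("pics/ov2.png",np.hstack([a,b]))
```

```text
(no output)
```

View pics/ov2.png

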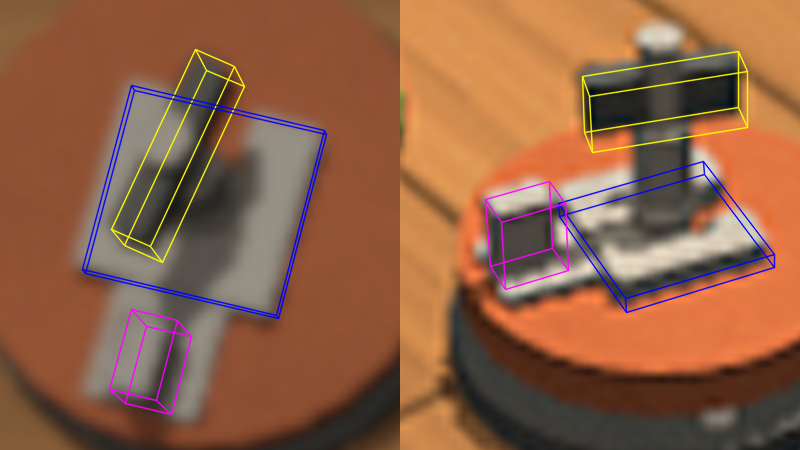

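```bash
cat >> h.py <<'E'
def rot(a):
    c,s=np.cos(a),np.sin(a); return Ro.from_matrix(np.array([[0,c,s],[0,s,-c],[-1,0,0.]])).as_rotvec()
def obs():
    o=robot.observe(); return o["t"],o["tcp_pos"],o["contact_force"],o["wrist_torque"],o["grip_width"]
E
python3 - <<'E'
from h import *
np.set_printoptions(precision=2,suppress=True)
o=robot.observe(); R=Ro.from_rotvec(o["tcp_rot"]).as_matrix(); print(R)
for lab,b in(("x",-0.43),("y",-0.43+np.pi/2)):
  for k in(0,np.pi):
    for d in(0,-.8,-1.6,-2.3,-2.7):
        q=kin.ik(np.array([559,154.5,98]),rot(b+k+d)); print(lab,round(k,1),d,q)
for p,a in(((505,167,62),-.24+np.pi/2),((428,186,62),-.24+np.pi/2),((575,-171,15),.03+np.pi/2)):
  for k in(0,np.pi): print(p,kin.ik(np.array(p,float),rot(a+k)))
E
```

```text
[[ 0.    0.42  0.91]
 [-0.    0.91 -0.42]
 [-1.   -0.    0.  ]]
x 0 0 [-0.71  0.53  0.5   1.89 -0.34  0.8  -0.46]
x 0 -0.8 [-0.75  0.54  0.55  1.9  -0.38  0.81 -1.23]
x 0 -1.6 [-1.19  0.97  1.34  1.92 -1.04  1.19 -1.48]
x 0 -2.3 [-1.19  0.97  1.34  1.92 -1.04  1.19 -2.18]
x 0 -2.7 [-0.13  0.51 -0.25  1.85  0.17  0.79  2.68]
x 3.1 0 [-0.21  0.5  -0.15  1.86  0.1   0.79  2.3 ]
x 3.1 -0.8 [-0.33  0.49  0.01  1.87 -0.01  0.78  1.59]
x 3.1 -1.6 [-0.47  0.5   0.19  1.88 -0.13  0.78  0.89]
x 3.1 -2.3 [-0.58  0.51  0.33  1.89 -0.22  0.79  0.28]
x 3.1 -2.7 [-0.64  0.52  0.41  1.89 -0.28  0.79 -0.07]
y 0 0 [-0.47  0.5   0.18  1.88 -0.12  0.78  0.92]
y 0 -0.8 [-0.59  0.51  0.34  1.89 -0.23  0.79  0.22]
y 0 -1.6 [-0.71  0.53  0.5   1.89 -0.35  0.8  -0.48]
y 0 -2.3 [-0.74  0.54  0.54  1.9  -0.37  0.81 -1.16]
y 0 -2.7 [-0.78  0.55  0.6   1.9  -0.41  0.82 -1.52]
y 3.1 0 [-0.85  0.58  0.7   1.9  -0.49  0.84 -1.9 ]
y 3.1 -0.8 [-1.19  0.97  1.34  1.92 -1.04  1.19 -2.25]
y 3.1 -1.6 [-0.21  0.5  -0.15  1.86  0.1   0.79  2.27]
y 3.1 -2.3 [-0.32  0.49 -0.01  1.87  0.01  0.78  1.65]
y 3.1 -2.7 [-0.4   0.49  0.09  1.87 -0.06  0.78  1.31]
(505, 167, 62) [-0.48  0.49  0.12  2.01 -0.09  0.65  1.03]
(505, 167, 62) [-0.87  0.55  0.62  2.03 -0.49  0.71 -1.75]
(428, 186, 62) [-0.56  0.4   0.09  2.16 -0.07  0.59  0.91]
(428, 186, 62) [-0.99  0.45  0.61  2.18 -0.45  0.63 -1.87]
(575, -171, 15) [ 0.04  0.66  0.25  1.86 -0.25  0.66  2.05]
(575, -171, 15) [-0.22  0.73  0.61  1.88 -0.61  0.73 -0.8 ]
```

Run:
```python
from h import *
np.set_printoptions(precision=3,suppress=True)
a=np.pi-0.43
robot.movep(np.array([559,154.5,180.]),rot(a)); print(obs())
robot.servo_line(np.array([559,154.5,98.]),feed=80); print(obs())
for c,(u,v) in(("top",(230,190)),("side",(260,195))):
    im=viewer.read_camera(c)[:,:,::-1]
    cv2.imwrite(f"pics/g_{c}.png",cv2.resize(im[v-37:v+38,u-50:u+50],None,fx=6,fy=6,interpolation=cv2.INTER_CUBIC))
```

```text
(3.5583, array([558.869, 155.4  , 180.07 ]), array([-0.041, -0.295,  0.082]), array([ 0.136,  0.058, -0.035]), 1.0002220351424616)
(4.7333, array([559.444, 154.631,  98.543]), array([-0.746, -0.177,  0.349]), array([0.114, 0.053, 0.001]), 0.997410565837966)
```

View pics/g_side.png

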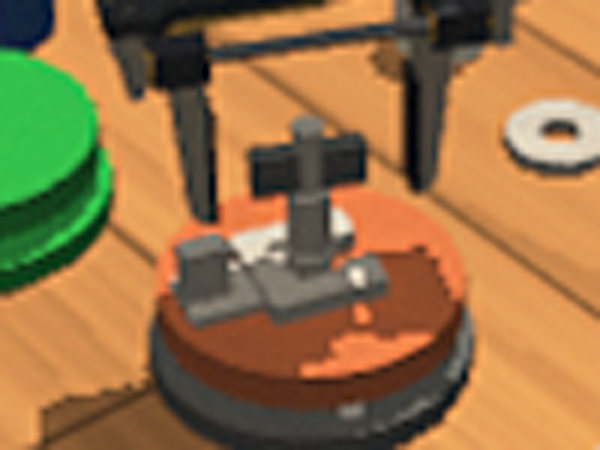

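View pics/g_top.png

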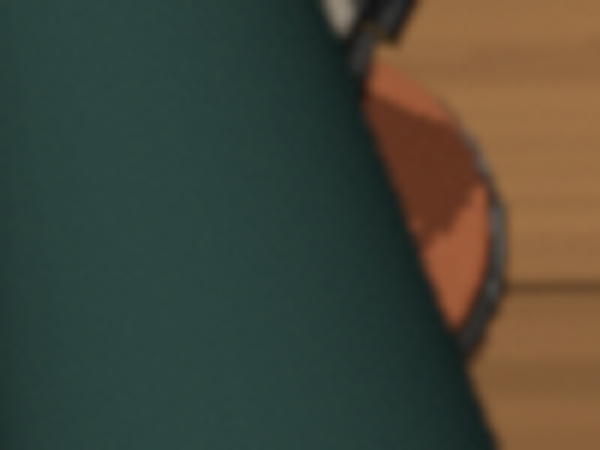

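Run:
```python
from h import *
np.set_printoptions(precision=3,suppress=True)
print(obs())
grip(0.64,12); print(obs())
grip(0.55,12); print(obs()); robot.hold(.2); print(obs())
```

```text
(4.8333, array([559.453, 154.609,  98.667]), array([-0.283,  0.143,  0.061]), array([0.134, 0.093, 0.01 ]), 0.9963621680477527)
(5.475, array([559.008, 154.497,  97.986]), array([-0.265, -1.286,  0.675]), array([0.106, 0.109, 0.019]), 0.6385787423214572)
(5.6917, array([558.316, 154.812,  98.027]), array([-2.785,  1.359,  3.178]), array([ 0.216,  0.747, -0.012]), 0.607764743620453)
(5.8917, array([558.386, 154.802,  98.016]), array([-3.936,  0.401,  3.541]), array([0.359, 0.926, 0.008]), 0.6120319355780168)
```

Run:
```python
from h import *
np.set_printoptions(precision=3,suppress=True)
a0=np.pi-0.43; C=np.array([558.3,154.7,98.])
robot.servo_line(C,feed=20); grip(0.55,25); robot.hold(.1); print(obs())
for i in range(1,7):
    th=.04*i
    robot.servo_line(C+[0,0,2.55*th],feed=5,rotation=rot(a0-th))
    t,p,f,m,g=obs(); R=Ro.from_rotvec(robot.observe()["tcp_rot"]).as_matrix(); print(round(th,2),round(t,2),p,f,m,round(g,3),round(np.arctan2(R[1,1],R[0,1])-a0,3))
```

```text
(6.4583, array([558.303, 154.772,  98.008]), array([-3.519,  1.074,  4.521]), array([ 0.31 ,  0.727, -0.02 ]), 0.6025261964737788)
0.04 6.71 [558.257 154.787  98.048] [-1.483  0.693  2.013] [0.35  0.702 0.049] 0.604 -0.039
0.08 6.96 [558.231 154.801  98.119] [-2.229  1.322  1.004] [0.417 0.703 0.104] 0.612 -0.078
0.12 7.21 [558.152 154.783  98.187] [-3.459  1.749  0.753] [0.459 0.731 0.078] 0.605 -0.118
0.16 7.46 [558.143 154.806  98.292] [-2.162  1.06   1.174] [0.505 0.735 0.081] 0.608 -0.158
0.2 7.71 [558.124 154.776  98.412] [-3.176  2.814  0.952] [0.515 0.795 0.132] 0.606 -0.198
0.24 7.96 [558.13  154.806  98.539] [-3.827  2.554  0.706] [0.607 0.863 0.057] 0.606 -0.238
```

Run:
```python
from h import *
np.set_printoptions(precision=3,suppress=True)
a0=np.pi-0.43; C=np.array([558.2,154.7,98.]); th=.24; log=[]
while th<2.55:
    th+=.04
    robot.servo_line(C+[0,0,2.55*th],feed=5,rotation=rot(a0-th))
    o=robot.observe(); m=o["wrist_torque"][2]; log.append((round(th,2),round(m,3),round(o["grip_width"],3)))
    if m>.21:
        robot.hold(.05); m2=np.mean([robot.observe()["wrist_torque"][2],m]); log.append(("re",m2))
        if m2>.21: break
    if np.linalg.norm(o["contact_force"])>15 or abs(o["grip_width"]-.606)>.02: log.append(("odd",o["contact_force"],o["grip_width"])); break
for l in log: print(*l)
print(th,obs(),robot.observe()["joints"])
im=viewer.read_camera("side")[150:240,200:320,::-1]; cv2.imwrite("pics/turn.png",cv2.resize(im,None,fx=6,fy=6,interpolation=cv2.INTER_CUBIC))
```

```text
0.28 0.141 0.606
0.32 0.097 0.605
0.36 0.115 0.603
0.4 0.137 0.61
0.44 0.109 0.606
0.48 0.08 0.609
0.52 0.114 0.607
0.56 0.096 0.609
0.6 0.127 0.602
0.64 0.138 0.605
0.68 0.114 0.603
0.72 0.12 0.606
0.76 0.156 0.608
0.8 0.175 0.605
0.84 0.177 0.603
0.88 0.159 0.61
0.92 0.14 0.605
0.96 0.106 0.607
1.0 0.131 0.605
1.04 0.167 0.603
1.08 0.112 0.604
1.12 0.176 0.605
1.16 0.129 0.609
1.2 0.096 0.608
1.24 0.124 0.606
1.28 0.099 0.602
1.32 0.143 0.608
1.36 0.115 0.602
1.4 0.101 0.607
1.44 0.143 0.607
1.48 0.145 0.603
1.52 0.125 0.608
1.56 0.114 0.605
1.6 0.166 0.609
1.64 0.169 0.601
1.68 0.145 0.604
1.72 0.199 0.607
1.76 0.283 0.608
re 0.2688014961655021
1.760000000000001 (17.5083, array([557.875, 155.887, 102.311]), array([-2.82 ,  5.036, -1.83 ]), array([1.229, 0.898, 0.255]), 0.6063163902456739) [-0.588  0.499  0.333  1.885 -0.222  0.793  0.819]
```

View pics/turn.png

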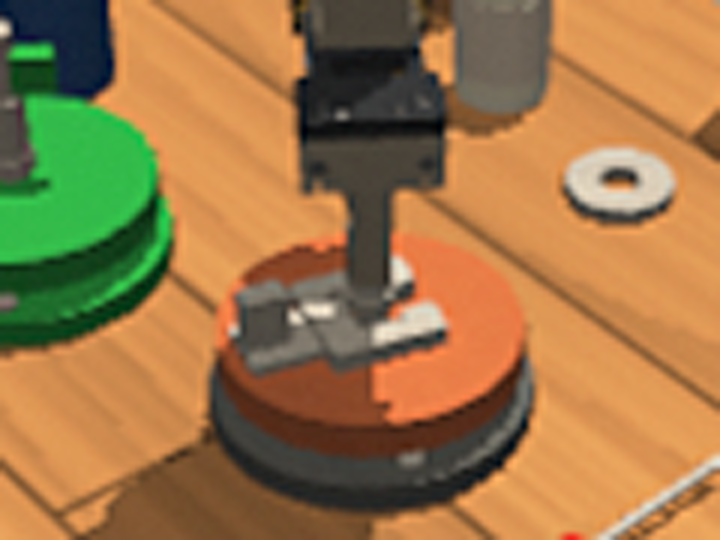

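Run:
```python
from h import *
np.set_printoptions(precision=3,suppress=True)
a0=np.pi-0.43; th=1.76; C=np.array([558.1,155.2,98+2.55*1.7])
for i in range(8):
    th-=.025
    robot.servo_line(C,feed=5,rotation=rot(a0-th)); m=robot.observe()["wrist_torque"][2]; print(round(th,3),round(m,3))
    if m<.045: break
grip(0.8,12); robot.hold(.1); print(obs())
robot.servo_line(np.array([558.1,155.2,190.]),feed=150)
robot.movep(np.array([470.,250.,230.]),rot(-.24+np.pi/2)); print(obs())
im=viewer.read_camera("side"); cv2.imwrite("pics/after_s.png",cv2.resize(im[150:240,200:320,::-1],None,fx=6,fy=6,interpolation=cv2.INTER_CUBIC))
for n in("nut","clamp_plate","plate_tab"):
    for d in viewer.pinpoint(n,"side"): print(n,round(d["confidence"],2),c2w("side",d["at"]))
im=viewer.read_camera("top"); cv2.imwrite("pics/after_t.png",cv2.resize(im[145:235,170:290,::-1],None,fx=6,fy=6,interpolation=cv2.INTER_CUBIC))
for n in("clamp_plate","plate_tab"):
    for d in viewer.pinpoint(n,"top"): print(n,round(d["confidence"],2),c2w("top",d["at"]))
```

```text
1.735 0.241
1.71 0.182
1.685 0.16
1.66 0.054
1.635 0.02
(19.3667, array([558.331, 154.975, 102.407]), array([ 0.429, -0.501, -0.26 ]), array([-0.028,  0.039, -0.042]), 0.798438591702569)
(20.7, array([469.448, 250.041, 229.422]), array([ 0.538, -1.176,  0.544]), array([ 0.015, -0.016,  0.037]), 0.8000037351455875)
nut 0.83 [260.927 311.6   159.231]
nut 0.78 [491.123 368.768 116.066]
nut 0.68 [554.253 156.063 115.276]
nut 0.49 [561.934   3.609  -0.438]
clamp_plate 0.86 [555.361 155.634  57.981]
clamp_plate 0.93 [557.49  153.606  52.586]
plate_tab 0.86 [510.591 166.493  74.065]
```

View pics/after_s.png

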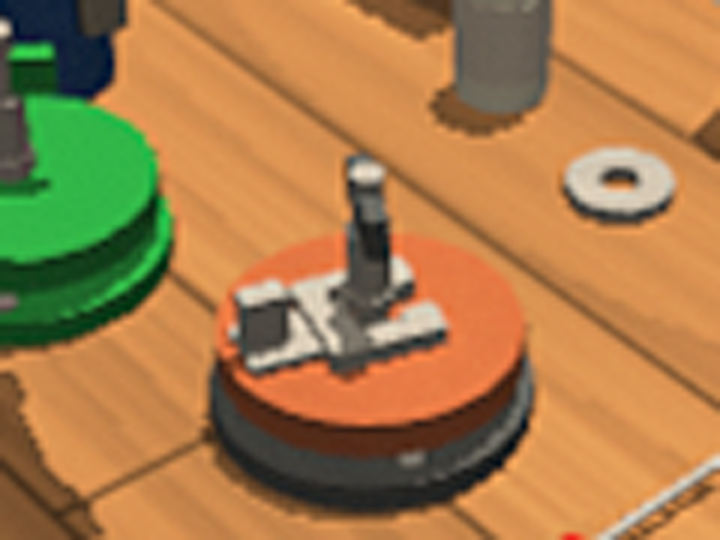

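View pics/after_t.png

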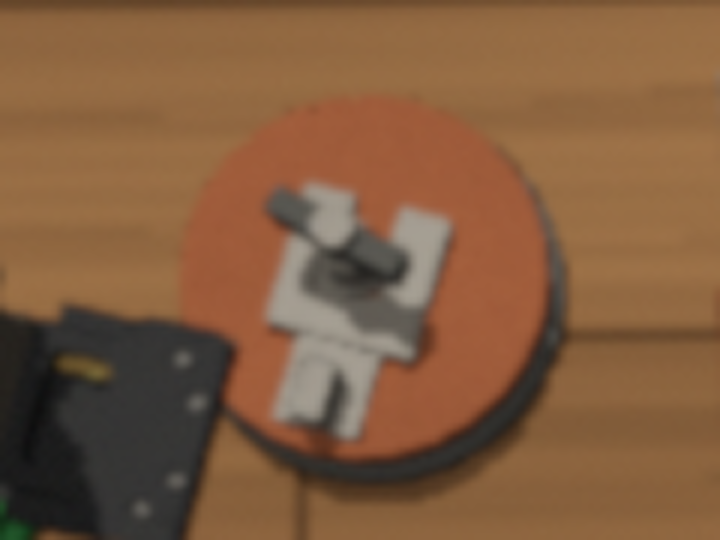

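Run:
```python
from h import *
np.set_printoptions(precision=2,suppress=True)
f=lambda x,y,z:p2w("top",(170+(x+.5)/6-.5,145+(y+.5)/6-.5),z)
for (a,b) in(((452,215),(415,358)),((302,190),(268,322)),((378,345),(358,438)),((297,340),(275,420))):
    A,B=f(*a,60),f(*b,60); d=A-B; print(A,B,np.arctan2(d[1],d[0]))
im=viewer.read_camera("top")
overlay("top",[(TAB,(558.3,154.7),-.24,52,(255,0,255)),(PL,(558.3,154.7),-.24,57,(255,0,0)),(TON,(558.3,154.7),-.24,52,(0,255,0))],(230,190),"pics/o3.png",im=im)
```

```text
[579.74 118.    60.  ] [521.89 132.18  60.  ] -0.2404497058080754
[590.53 178.33  60.  ] [536.82 190.87  60.  ] -0.22935453240156212
[527.22 146.93  60.  ] [490.1  154.33  60.  ] -0.1966054250920822
[529.47 179.17  60.  ] [497.48 187.27  60.  ] -0.24781808184203172
```

View pics/o3.png

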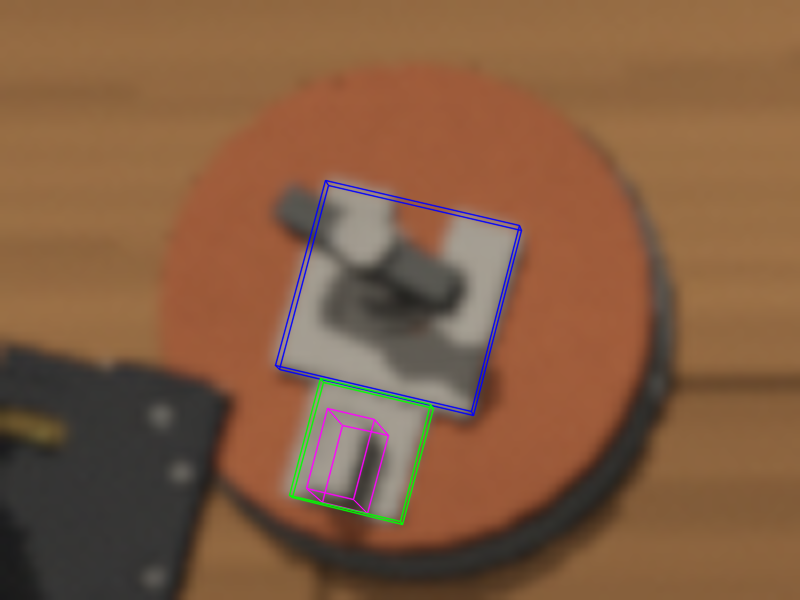

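Run:
```python
from h import *
np.set_printoptions(precision=3,suppress=True)
a=-.24+np.pi/2
robot.movep(np.array([506.,167.4,150.]),rot(a)); grip(0.5,15)
robot.servo_line(np.array([506.,167.4,64.]),feed=80); robot.hold(.1); print(obs())
im=viewer.read_camera("side"); cv2.imwrite("pics/tabg.png",cv2.resize(im[150:240,190:310,::-1],None,fx=6,fy=6,interpolation=cv2.INTER_CUBIC))
```

```text
(23.55, array([506.374, 167.576,  64.547]), array([ 0.386,  0.604, -0.352]), array([ 0.056, -0.023, -0.05 ]), 0.5007427529203129)
```

View pics/tabg.png

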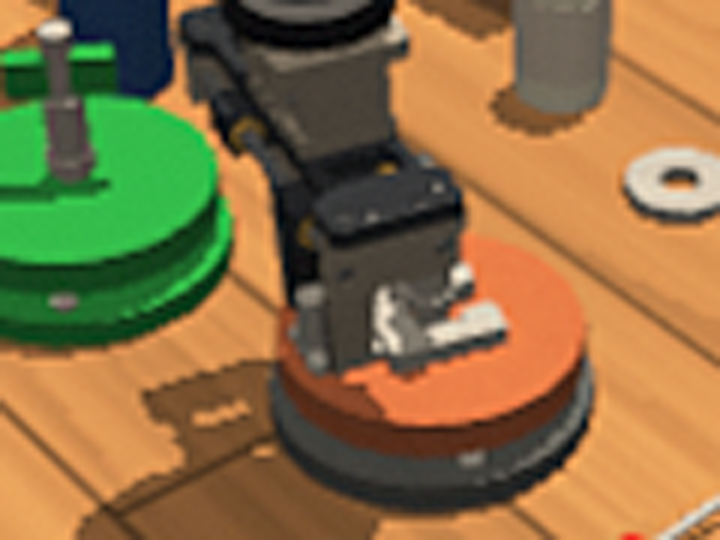

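Run:
```python
from h import *
np.set_printoptions(precision=3,suppress=True)
grip(0.1,12); robot.hold(.1); print(obs())
grip(0.1,40); robot.hold(.1); print(obs())
```

```text
(24.2833, array([506.052, 167.667,  64.07 ]), array([-0.311,  1.313, -0.294]), array([ 0.239,  0.013, -0.03 ]), 0.14847367835553046)
(24.6, array([506.054, 167.662,  64.062]), array([-0.459,  1.808,  0.442]), array([0.394, 0.022, 0.021]), 0.1497672789443563)
```

Run:
```python
from h import *
np.set_printoptions(precision=2,suppress=True)
P0=np.array([506.05,167.6,64.1]); d=np.array([-np.cos(.24),np.sin(.24),0]); n=np.array([d[1],-d[0],0])
s=0
while s<40:
    s+=4
    robot.servo_line(P0+d*s,feed=30); o=robot.observe(); f=o["contact_force"]
    print(s,round(o["t"],2),"along %.1f lat %.1f z %.1f Mz %.2f g %.3f"%(f@d,f@n,f[2],o["wrist_torque"][2],o["grip_width"]))
    if abs(f@d)>10 or abs(f@n)>8 or abs(f[2])>12: break
```

```text
4 24.88 along -0.5 lat -0.3 z 0.9 Mz -0.00 g 0.151
8 25.17 along -0.7 lat -0.6 z 0.4 Mz -0.05 g 0.145
12 25.45 along 0.5 lat -1.4 z -0.0 Mz -0.11 g 0.152
16 25.73 along 0.6 lat -1.1 z 0.0 Mz -0.02 g 0.145
20 26.02 along 0.5 lat -0.6 z -1.1 Mz -0.06 g 0.147
24 26.3 along 0.2 lat -0.6 z -0.8 Mz -0.03 g 0.149
28 26.58 along 1.2 lat -0.3 z -0.5 Mz -0.03 g 0.151
32 26.87 along 0.2 lat -0.2 z 0.2 Mz -0.01 g 0.152
36 27.15 along 0.4 lat -0.8 z -0.5 Mz -0.04 g 0.149
40 27.43 along 1.0 lat 0.0 z -0.6 Mz 0.06 g 0.152
```

Run:
```python
from h import *
np.set_printoptions(precision=2,suppress=True)
P0=np.array([506.05,167.6,64.1]); d=np.array([-np.cos(.24),np.sin(.24),0])
for s in(52,64,76,86):
    robot.servo_line(P0+d*s,feed=50); o=robot.observe(); print(s,o["contact_force"],o["grip_width"])
robot.servo_line(P0+d*86+[0,0,70],feed=100); print(obs())
im=viewer.read_camera("side"); cv2.imwrite("pics/lift.png",cv2.resize(im[110:260,130:330,::-1],None,fx=4,fy=4,interpolation=cv2.INTER_CUBIC))
```

```text
52 [-1.24  0.62 -1.48] 0.14836415270395714
64 [-1.11  0.33 -1.46] 0.14445757931584396
76 [-0.09  0.45 -1.82] 0.1530095449052121
86 [ 0.21 -0.77 -0.95] 0.14578061703877507
(29.8083, array([422.15, 187.85, 133.7 ]), array([ 0.32, -0.1 , -1.66]), array([-0.  ,  0.01,  0.02]), 0.14980760570005863)
```

View pics/lift.png

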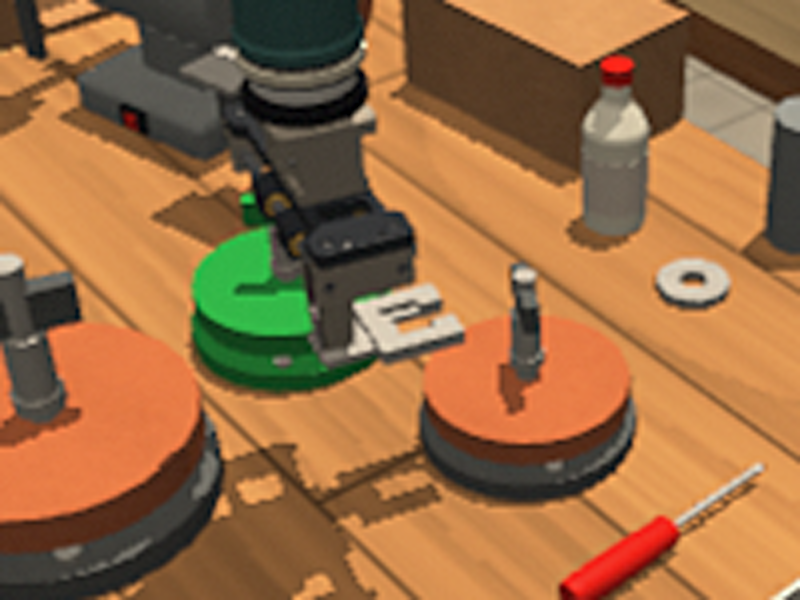

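Run:
```python
from h import *
np.set_printoptions(precision=2,suppress=True)
p=robot.observe()["tcp_pos"]; p[2]=205; robot.servo_line(p,feed=150)
a=.03+np.pi/2
robot.movep(np.array([470.,20.,205.]),rot(a)); robot.movep(np.array([576.,-173.,150.]),rot(a)); print(obs(),robot.observe()["joints"])
robot.servo_line(np.array([576.,-173.,60.]),feed=90); robot.hold(.2); print(obs())
for c,(u,v) in(("top",(364,172)),("side",(357,260))):
    im=viewer.read_camera(c)[:,:,::-1]
    cv2.imwrite(f"pics/tr_{c}.png",cv2.resize(im[v-50:v+50,u-65:u+65],None,fx=5,fy=5,interpolation=cv2.INTER_CUBIC))
```

```text
(32.125, array([ 576.07, -170.26,  149.65]), array([ 0.11,  0.78, -2.32]), array([ 0.08,  0.12, -0.02]), 0.1481438014533602) [-0.17  0.49  0.53  1.81 -0.3   0.92  2.1 ]
(33.475, array([ 576.38, -173.04,   60.57]), array([ 1.13, -0.04, -2.31]), array([0.04, 0.07, 0.  ]), 0.1509530133055641)
```

View pics/tr_side.png

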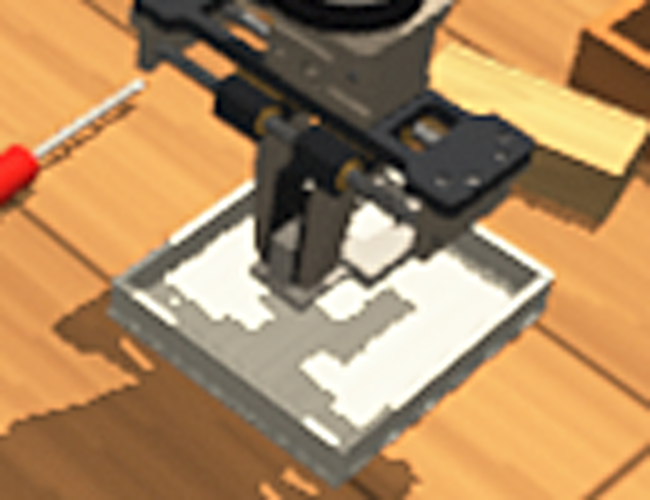

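View pics/tr_top.png

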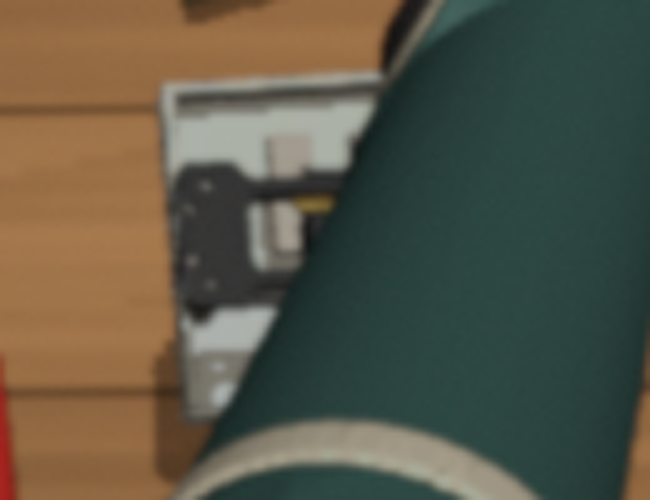

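Run:
```python
from h import *
np.set_printoptions(precision=2,suppress=True)
x,y=576.,-173.
robot.servo_line(np.array([x,y,24.]),feed=50); robot.servo_line(np.array([x,y,20.]),feed=15); robot.hold(.1); f0=robot.observe()["contact_force"][2]; print(f0)
z=20
while z>14.5:
    z-=.5; robot.servo_line(np.array([x,y,z]),feed=8); o=robot.observe(); f=o["contact_force"]; print(z,o["tcp_pos"][2],f)
    if f[2]-f0>2.5: break
print(obs())
```

```text
-2.321647675360727
19.5 19.48606593293437 [ 0.07 -0.33 -1.46]
19.0 18.956154634873528 [ 0.3   0.46 -2.4 ]
18.5 18.478134150744996 [-0.75  0.61 -2.78]
18.0 17.961073445513442 [-0.12  0.03 -2.6 ]
17.5 17.446086517878108 [ 0.27  0.2  -2.66]
17.0 17.104434646387755 [-0.81 -0.19 -1.82]
16.5 17.082998615020983 [-2.23  0.23  5.01]
(36.7083, array([ 576.11, -173.03,   17.08]), array([-2.23,  0.23,  5.01]), array([ 0.19,  0.56, -0.02]), 0.14581581594658194)
```

Contact at TCP z≈17.1, as expected. Release gently and retreat.

Run:
```python
from h import *
np.set_printoptions(precision=2,suppress=True)
x,y=576.1,-173.
robot.servo_line(np.array([x,y,17.0]),feed=8); grip(.15,5); grip(.4); robot.hold(.1); print(obs())
robot.servo_line(np.array([x,y,150.]),feed=120)
robot.movep(np.array([430.,150.,260.]),rot(np.pi/2)); robot.hold(.2); print(obs())
ims={c:viewer.read_camera(c) for c in("top","side")}
for c in ims: cv2.imwrite(f"pics/fin_{c}.png",ims[c][:,:,::-1])
T=(595,-172)
overlay("top",[(PL,(630,-171.4),.03,5,(255,0,0)),(TAB,(630,-171.4),.03,5,(255,0,255))],(364,172),"pics/fin_ov.png",S=6,im=ims["top"])
for n in("clamp_plate","plate_tab","screwdriver","tray"):
  for c in("top","side"):
    for d in viewer.pinpoint(n,c): print(n,c,round(d["confidence"],2),c2w(c,d["at"]))
```

```text
(37.7917, array([ 576.1 , -173.  ,   16.97]), array([-0.63, -0.16, -0.5 ]), array([0.07, 0.02, 0.  ]), 0.3993779525163055)
(40.6333, array([430.4 , 149.19, 259.74]), array([0.27, 0.68, 0.12]), array([ 0.03, -0.02, -0.07]), 0.40079346605299593)
clamp_plate top 0.9 [ 631.49 -172.12    7.04]
clamp_plate side 0.78 [ 627.08 -166.95    9.53]
plate_tab top 0.71 [ 579.93 -174.43   29.02]
plate_tab side 0.63 [ 579.5  -177.12   31.08]
screwdriver top 0.7 [557.55   0.06  -1.17]
screwdriver side 0.76 [562.02  -0.52  -0.4 ]
tray top 0.92 [ 611.55 -172.66   -1.56]
tray top 0.56 [ 580.9  -174.63   28.67]
tray side 0.96 [ 613.51 -171.96   -0.36]
tray side 0.31 [556.86 152.15 114.48]
```

View pics/fin_top.png

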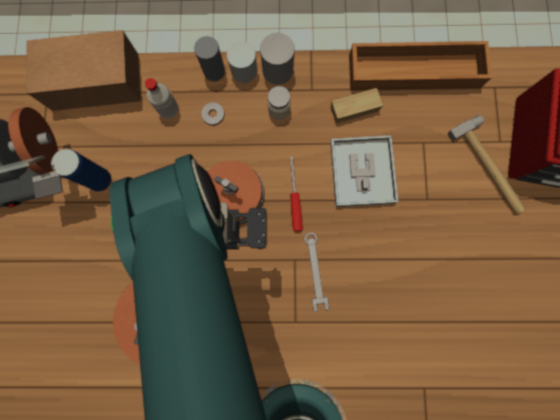

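View pics/fin_side.png

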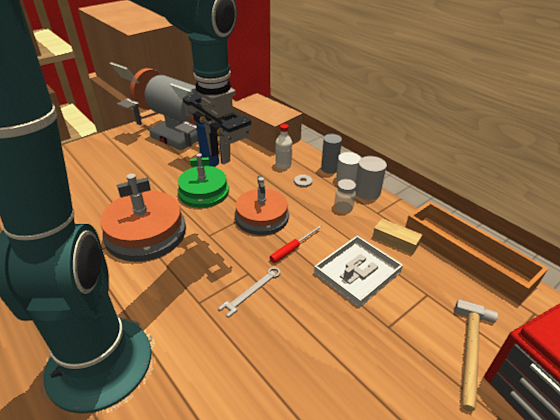

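View pics/fin_ov.png

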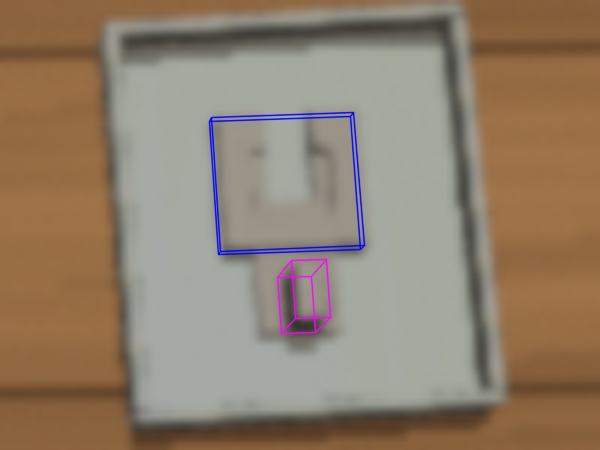

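The final pictures show the plate flat and tab up, mid-tray at about (364,172) in the top view. The screwdriver, wrench, flange and jar are where they were, and the robot is clear of everything.

```bash
python3 -c "
from h import *
robot.job_done()"
```

```text
the job is handed in; nothing more can be done
```

The plate is out and lying in the tray, and the job was handed in at about 41 s of the 72 s allowed.

- **Nut:** I worked on the smaller non-green stand and gripped the nut's bar by its two ends. It ran clockwise at about 0.1 to 0.18 N m. Torque climbed at about 1.7 rad and I stopped at 1.76 rad. The peak was 0.28 N m, which would be about 0.14 rad of spindle twist. I eased the torque back to about 0.02 N m before letting go, and the pictures then showed the bar turned about 95°.
- **Drawing the plate:** It came straight out by its tab. All forces stayed under 2 N along the 86 mm draw.
- **Laying it down:** It touched the tray floor at the expected height with about 7 N extra force, then I released it.

**Last checks:** The pictures show the plate flat, tab up, near the middle of the tray, and the model outline matches within about 2 mm. The trained networks placed the plate and its tab within about 5 mm of that. The screwdriver, wrench, flange and jar look unmoved.

**Disagreement:** The end stop came at about 1.7 rad, a rise of roughly 4.3 mm. Starting from 4 mm up, that is higher than the 6.4 mm given for the end stop. I went by the torque. No check failed.

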